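Make up two microscopy kits for the biology class

ROBOT

A 6-joint arm with a two-finger parallel gripper is mounted at the origin on the work surface. World frame = base frame: x ahead of the robot, y to its left, z up, the work surface at z = 0. Lengths are in mm, angles in rad, forces in N, time in s.
With the tool pointing down it reaches from about 350 to 775 mm from the base axis. Payload 7.3 kg.
Tool frame: the origin (TCP) lies at the very end of the fingers, on their centre line; the grasp point (between the pads) lies 19 mm behind it (bot.grip_point_offset is the distance from the TCP to the grasp point, in mm); z points along the fingers, y is the line along which they close (so a half turn about z gives the same grasp; the last joint's range is limited). The gripper opens to 92 mm and grips with 3 to 60 N. Pads are 19 mm wide; open, the fingers measure 130 mm over their backs; the gripper's body (75 mm by 190 mm) begins 47 mm behind the grasp point.
Start: joints at [1.034, 0.342, 1.524, -0, 1.275, -0.146], TCP at [199.975, 485.443, 226.741] pointing down, gripper open.
Joint ranges: [-2.53, 2.53], [-0.77, 2.02], [0.04, 2.7], [-1, 4.14], [0.28, 2.66], [-3.11, 3.11]. Speed limits (rad/s): [2.57, 2.57, 3.14, 3.14, 3.14, 3.14].

INTERFACE

Orientations are given as [roll, pitch, yaw] about the fixed x, y, z axes, in that order (R = Rz(yaw) Ry(pitch) Rx(roll)).
In Python, from plant import bot gives the robot as it stands. The module is installed in compiled form; this text tells all that it offers.
- The arm moves only by the shell command python3 -m jog 'ROWS' [OPENING]. ROWS is JSON, a list of rows, each a list of 6 numbers: the shift along the tool's x, y, z in mm, then the turn, a rotation vector about the tool's x, y, z in rad. In form: [[dx, dy, dz, rx, ry, rz], ...]. A call has 1 to 12 rows; each row shifts and turns the commanded pose from where the row before left it, along the tool's axes as they then stand; what a row does not reach is not made up. A row lasts 1/10 s, in which the tool goes at most 50 mm and 8.59 degrees, less where a joint would pass 70% of its speed; a pose out of reach is approached as far as the arm can. A call with a gripper value outside its range is refused whole. OPENING is the opening in per cent of the stroke, from 0 (shut) to 100 (fully open), set as the call begins (- or left out, the last holds). The fingers move at their own pace and stop on an object; the grip force is fixed at half the most. Time passes only in rows, so rows that do not move let the fingers close. It gives the time, the measured TCP pose, the force, the opening and the grip force at its end, in the units of the state.
- bot.get_obs(): the state, without advancing time (a new reading comes with each control period).
- bot.capture(name): name is "scene" or "top" or "wrist"; returns the picture (400x640x3 uint8, red, green, blue); there is no depth.
- bot.camera_model(name): a dict with "fx", "fy", "cx", "cy" (pixels), "dist_coeffs" ([k1, k2, p1, p2, k3] as OpenCV has them; the pictures are not rectified), "position" and "orientation" of the camera in the world; the wrist camera has in their place "T_tool_cam" (4x4, takes a point from camera to tool coordinates, whose origin is the TCP and whose axes are the flange's). Camera axes: x right, y down, z forward; pixel columns grow to the right and rows downward; lengths in mm; the calibration is good to about 2 mm. A picture is of the moment at which its call begins: read the wrist's pose just before it. camera_model takes no time and is no camera call.
- bot.close_job(): hands the job in; it is judged then, once.
Trained networks look in the newest picture that a camera, given by its name, has taken for a name from the list of things; names that differ only in an ending like _2 or _b are one class to them, and where a whole thing is asked for, a point or a joint stands for the part that bears it (a point fixed in the world has none). Each returns a list of dicts, best first, with "p" (0 to 1); they miss things now and then, are a little off and sometimes report something else, mostly with a low value. They report only what shows in the picture. A call takes as long as a camera call. They do not tell look-alikes from the thing itself.
- bot.outline_of(target, camera): "mask" (400x640 bool, what is visible of it) and "pixel" ([column, row] in pixels, amid what is visible of it).
The state is a dict: "time": time; "joint_positions": joint angles; "dq": joint speeds; "tau": joint torques, N m; "tool_pos": TCP position; "tcp_rot": TCP orientation; "contact_force": force on the tool from outside, world axes, zero at the start; "moment": the same for the moment, N m; "grip_width": finger opening in mm; "finger_force": force on a finger pad.
Only numpy, scipy, OpenCV 4.12 (cv2) and the standard library are available. Lean on these libraries where they do the work, as an engineer would, in place of code of your own. Each camera call takes 0.05 s, during which the arm holds its last target. There are 200 camera calls.

TASK

Make up the two kits for the next class: in the white tray the cheek-cell kit, which is the blue dropper bottle and the blue-lidded carton of slides; in the yellow tray the pond-life kit, which is the amber dropper bottle, the green pond-sample pot and the orange-lidded carton of slides. In each tray the carton stands in the long bay, and each bottle or pot stands upright in a small bay of its own, all flat on the tray's floor. It is all breakable, so set each one down without tipping or dropping it, and leave the red bottle, the petri dish and the marker where they are.

Things in the scene. Friction and masses are not known exactly. Their poses are not given: they have to be found in the camera images.
- white_tray: White plastic kit tray, loose on the bench, 132 x 132 mm, walls 20 mm high, 4 mm thick; floor 3 mm thick. Origin: centre of its underside, z up; yaw within 0.3 rad. 4 mm dividers (18 mm high) make a long bay on the +y side (124 mm along x, 60 along y, centre x 0, y +32 mm) and two small bays, 60 x 60 mm, centres x -32 and +32, y -32 mm. About 300 g. For the cheek-cell kit.
- yellow_tray: Yellow plastic kit tray, loose on the bench, 132 x 132 mm, walls 20 mm high, 4 mm thick; floor 3 mm thick. Origin: centre of its underside, z up; yaw within 0.3 rad. 4 mm dividers (18 mm high) make a long bay on the +y side (124 mm along x, 60 along y, centre x 0, y +32 mm) and two small bays, 60 x 60 mm, centres x -32 and +32, y -32 mm. About 300 g. For the pond-life kit.
- blue_bottle: Blue dropper bottle, opaque, white paper label, blue collar and rubber bulb on top. Round, body 33 mm diameter up to 54 mm above its foot, narrowing above to the collar (21 mm) and bulb (13 mm); 87 mm tall in all. Stands upright; origin at the centre of its foot, z up, about 75 g. Blue stain, for the cheek-cell kit.
- amber_bottle: Amber-brown dropper bottle, opaque, white paper label, tan collar and rubber bulb on top. Round, body 33 mm diameter up to 54 mm above its foot, narrowing above to the collar (21 mm) and bulb (13 mm); 87 mm tall in all. Stands upright; origin at the centre of its foot, z up, about 75 g. Iodine, for the pond-life kit.
- red_bottle: Red dropper bottle, opaque, white paper label, red collar and rubber bulb on top. Round, body 33 mm diameter up to 54 mm above its foot, narrowing above to the collar (21 mm) and bulb (13 mm); 87 mm tall in all. Stands upright; origin at the centre of its foot, z up, about 75 g. Not wanted today: a bystander.
- blue_carton: Carton of 50 microscope slides, white card with a dark blue lid (the top 14 mm) and dark blue patches, 80 mm (its x) x 30 mm (its y) x 58 mm tall, taped shut, standing on its 80 x 30 mm face. Origin at the centre of its underside, z up. Rigid, about 250 g; grip it across the 30 mm. Plain slides, for the cheek-cell kit.
- orange_carton: Carton of 50 microscope slides, white card with an orange lid (the top 14 mm) and orange patches, 80 mm (its x) x 30 mm (its y) x 58 mm tall, taped shut, standing on its 80 x 30 mm face. Origin at the centre of its underside, z up. Rigid, about 250 g; grip it across the 30 mm. Cavity slides, for the pond-life kit.
- pond_pot: Sealed sample pot, pale green round body 39 mm diameter with a darker green screw cap 41 mm diameter (46 to 60 mm above its foot), 60 mm tall. Stands upright; origin at the centre of its foot, z up, about 70 g. Pond sample, for the pond-life kit.
- petri_dish: Closed pale clear petri dish, 62 mm diameter, 16 mm high, flat on the bench; origin at the centre of its underside. A bystander.
- marker: Grey marker pen with a blue cap, 131 mm long along its x, 12 mm thick, lying on a worksheet near the robot on its right; origin under its middle. A bystander.
Not all that is in view belongs to the job. Of the things that look like the blue_bottle, the middle-sized one is meant. Of the things that look like the blue_carton, the larger one is meant.

How it is judged (in metres and radians):
At the end, for the whole second after the job is handed in: Each thing in its kit's tray, cartons in the long bay, bottles and pot in small bays: within 15 mm of a small bay's centre lines, or 18 mm across and 30 mm along the long bay; on the tray floor (8 mm), upright within 0.1 rad, at rest, let go; trays flat on the bench (((x of blue_bottle in the frame of white_tray between -0.047 and -0.017 m and y of blue_bottle in the frame of white_tray between -0.047 and -0.017 m) or (x of blue_bottle in the frame of white_tray between 0.017 and 0.047 m and y of blue_bottle in the frame of white_tray between -0.047 and -0.017 m)) and z of each of blue_bottle, blue_carton in the frame of white_tray below 0.008 m and angle between each of blue_bottle, blue_carton, amber_bottle, orange_carton, pond_pot's own z axis and vertical below 0.1 rad and linear speed of each of blue_bottle, blue_carton, amber_bottle, orange_carton, pond_pot, white_tray, yellow_tray below 0.02 m/s and contact force between the fingers and blue_bottle below 0.05 N and x of blue_carton in the frame of white_tray between -0.03 and 0.03 m and y of blue_carton in the frame of white_tray between 0.014 and 0.05 m and contact force between the fingers and blue_carton below 0.05 N and ((x of amber_bottle in the frame of yellow_tray between -0.047 and -0.017 m and y of amber_bottle in the frame of yellow_tray between -0.047 and -0.017 m) or (x of amber_bottle in the frame of yellow_tray between 0.017 and 0.047 m and y of amber_bottle in the frame of yellow_tray between -0.047 and -0.017 m)) and z of each of amber_bottle, orange_carton, pond_pot in the frame of yellow_tray below 0.008 m and contact force between the fingers and amber_bottle below 0.05 N and x of orange_carton in the frame of yellow_tray between -0.03 and 0.03 m and y of orange_carton in the frame of yellow_tray between 0.014 and 0.05 m and contact force between the fingers and orange_carton below 0.05 N and ((x of pond_pot in the frame of yellow_tray between -0.047 and -0.017 m and y of pond_pot in the frame of yellow_tray between -0.047 and -0.017 m) or (x of pond_pot in the frame of yellow_tray between 0.017 and 0.047 m and y of pond_pot in the frame of yellow_tray between -0.047 and -0.017 m)) and contact force between the fingers and pond_pot below 0.05 N and height (world z) of each of white_tray, yellow_tray below 0.006 m and angle between each of white_tray, yellow_tray's own z axis and vertical below 0.05 rad); the robot touches nothing.
It fails at once if the red bottle is shifted by more than 25 mm (distance of red_bottle from where it was at the start of the episode above 0.025 m).
It fails at once if the petri dish is shifted by more than 25 mm (distance of petri_dish from where it was at the start of the episode above 0.025 m).
It fails at once if the marker is shifted by more than 25 mm (distance of marker from where it was at the start of the episode above 0.025 m).
It fails at once if a bottle, the pot or a carton of slides is tipped over (more than about 50 degrees) (angle between any of blue_bottle, blue_carton, amber_bottle, orange_carton, pond_pot, red_bottle's own z axis and vertical above 0.9 rad).
It fails at once if a bottle, the pot or a carton is dropped (falls free of the fingers from more than about 25 mm) ((contact force between the fingers and blue_bottle below 0.01 N and linear speed of blue_bottle above 0.7 m/s) or (contact force between the fingers and blue_carton below 0.01 N and linear speed of blue_carton above 0.7 m/s) or (contact force between the fingers and amber_bottle below 0.01 N and linear speed of amber_bottle above 0.7 m/s) or (contact force between the fingers and orange_carton below 0.01 N and linear speed of orange_carton above 0.7 m/s) or (contact force between the fingers and pond_pot below 0.01 N and linear speed of pond_pot above 0.7 m/s)).
It also fails if it takes over 128 s, if anything falls off the work surface, if the arm or the gripper's body presses on something with over 40 N, if the wrist force passes 120 N, or if a joint passes its speed limit or range.

## Working session

There is one attempt and no reset: what is moved stays moved. The work goes in short steps, Python scripts to look and compute and a shell command to move; the robot and the scene stay as the last step left them, time stands still between calls to the robot, and variables do not carry over. Pictures are saved under pics/ and viewed, at most 14 in all, crops included, and the job is handed in when it is done.

```bash
mkdir -p pics
python3 - <<'E'
from plant import bot
import cv2
for n in ("top","scene"):
    im=bot.capture(n); cv2.imwrite(f"pics/{n}0.png",im[:,:,::-1])
    c=bot.camera_model(n); print(n,c)
o=bot.get_obs(); print(o)
print(bot.camera_model("wrist"))
E
```

```text
top {'fx': 412.6757722151774, 'fy': 412.6757722151774, 'cx': 324.3680703458363, 'cy': 199.14321612858149, 'dist_coeffs': array([-0.0946219,  0.       ,  0.       ,  0.       ,  0.       ]), 'position': array([ 414.88286506,  -38.55559273, 1336.86207171]), 'orientation': array([-3.05685167e+00, -9.08273528e-04, -1.54988511e+00])}
scene {'fx': 406.0091117262834, 'fy': 406.0091117262834, 'cx': 323.6652391718987, 'cy': 198.06686505347187, 'dist_coeffs': array([0.02460539, 0.        , 0.        , 0.        , 0.        ]), 'position': array([1105.83786582, -507.39666099,  643.82031841]), 'orientation': array([-2.25233506, -0.01202575,  0.89599319])}
{'time': 0.1, 'joint_positions': array([ 1.03397895e+00,  3.42633682e-01,  1.52488724e+00, -3.22280650e-06,
        1.27539817e+00, -1.46005341e-01]), 'dq': array([-1.56409113e-03, -1.37182842e-03, -3.05756138e-03, -2.63978944e-05,
       -2.35216280e-04, -1.53377853e-04]), 'tau': array([ 1.99054593e-03, -4.32002413e+01, -2.44695157e+01,  7.21337646e-02,
        5.26502717e-02, -2.38981647e-05]), 'tool_pos': array([199.79670278, 485.12061976, 226.13646384]), 'tcp_rot': array([-3.14027988e+00, -1.89931179e-04,  2.75078143e+00]), 'contact_force': array([0.34988967, 0.2747525 , 0.43908901]), 'moment': array([-0.05125713, -0.05801724,  0.01465264]), 'finger_force': 0.0, 'grip_width': 91.8474123806637}
{'fx': 310.27548627650634, 'fy': 310.27548627650634, 'cx': 320.6637075909255, 'cy': 198.12182440884118, 'dist_coeffs': array([-0.05201974,  0.        ,  0.        ,  0.        ,  0.        ]), 'T_tool_cam': array([[ 1.26720999e-04, -9.59368042e-01, -2.82157657e-01,
         7.58381489e+01],
       [ 9.99997867e-01,  7.03202040e-04, -1.94185351e-03,
        -9.66873253e-01],
       [ 2.06136604e-03, -2.82156809e-01,  9.59366085e-01,
        -1.57800975e+02],
       [ 0.00000000e+00,  0.00000000e+00,  0.00000000e+00,
         1.00000000e+00]])}
```

View pics/top0.png

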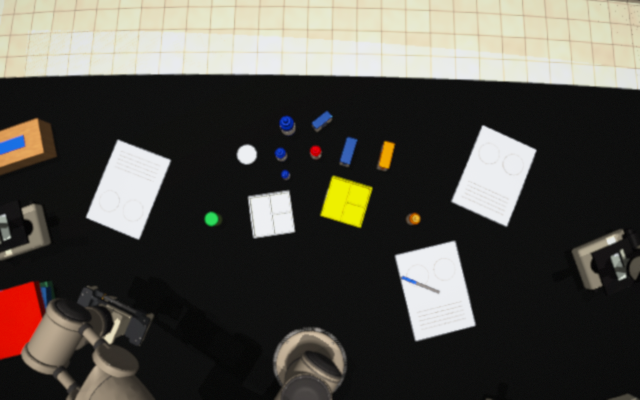

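View pics/scene0.png

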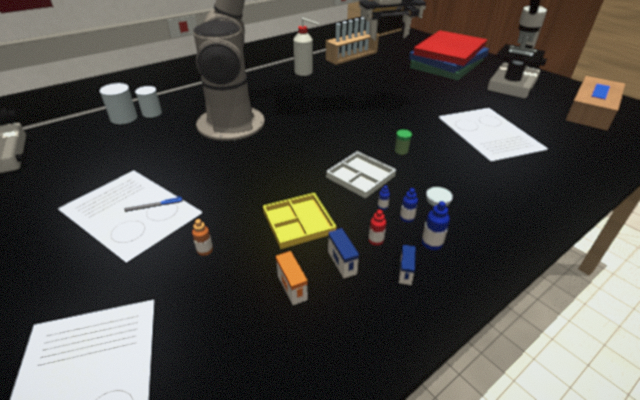

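The top view shows the wanted blue bottle at (281,155), with look-alikes at (287,125) (large) and (286,175) (small). The larger blue carton is at (348,151), orange carton (386,155), amber bottle (413,219), pot (212,219), red bottle (316,152) and petri dish (247,154). The white tray is at (271,214) and the yellow tray at (346,202), both with the long bay to the left (+y). The scene view agrees.

Next I fit poses by matching silhouettes in both cameras.

```bash
cat > h.py <<'E'
import numpy as np, cv2
from scipy.optimize import minimize
from scipy.spatial.transform import Rotation as R
from plant import bot
def cam(n):
    c=bot.camera_model(n)
    K=np.array([[c['fx'],0,c['cx']],[0,c['fy'],c['cy']],[0,0,1]])
    if 'T_tool_cam' in c:
        o=bot.get_obs(); T=np.eye(4); T[:3,:3]=R.from_euler('xyz',o['tcp_rot']).as_matrix(); T[:3,3]=o['tool_pos']
        T=T@c['T_tool_cam']; Rw,p=T[:3,:3],T[:3,3]
    else: Rw,p=R.from_euler('xyz',c['orientation']).as_matrix(),c['position']
    return K,c['dist_coeffs'],Rw,p
def proj(c,P):
    K,d,Rw,p=c; q=(np.asarray(P,float)-p)@Rw
    return cv2.projectPoints(q,np.zeros(3),np.zeros(3),K,d)[0][:,0]
def ray(c,px,z):
    K,d,Rw,p=c; u=cv2.undistortPoints(np.array([[px]],float),K,d)[0,0]
    v=Rw@np.array([u[0],u[1],1]); return p+v*(z-p[2])/v[2]
def box(a,b,h): return [np.array([[x,y,z] for x in(-a/2,a/2) for y in(-b/2,b/2) for z in(0,h)],float)]
def cyl(*segs):
    t=np.linspace(0,2*np.pi,24,endpoint=False)
    return [np.vstack([np.c_[d/2*np.cos(t),d/2*np.sin(t),0*t+z] for d,z in s]) for s in segs]
BOT=cyl(((33,0),(33,54)),((33,54),(21,62)),((21,62),(21,70)),((13,70),(13,87)))
SH=dict(white_tray=box(132,132,20),yellow_tray=box(132,132,20),blue_bottle=BOT,amber_bottle=BOT,red_bottle=BOT,
 blue_carton=box(80,30,58),orange_carton=box(80,30,58),pond_pot=cyl(((39,0),(39,46)),((41,46),(41,60))),petri_dish=cyl(((62,0),(62,16))))
S=4
def sil(c,name,x):
    a=x[2] if len(x)>2 else 0
    M=np.array([[np.cos(a),-np.sin(a),0],[np.sin(a),np.cos(a),0],[0,0,1]])
    im=np.zeros((400*S,640*S),np.uint8)
    for h in SH[name]:
        q=proj(c,h@M.T+[x[0],x[1],0]); q=(q+.5)*S
        cv2.fillConvexPoly(im,cv2.convexHull(np.round(q).astype(np.int32)),1)
    return im
def fit(name,obs,x0):
    """obs: list of (cam,mask)"""
    big=[(c,cv2.resize(m.astype(np.uint8),None,fx=S,fy=S,interpolation=cv2.INTER_NEAREST)) for c,m in obs]
    def f(x):
        r=0
        for c,m in big:
            s=sil(c,name,x); r+=1-(s&m).sum()/max(1,(s|m).sum())
        return r/len(big)
    x0=np.array(x0,float); n=len(x0)
    st=np.vstack([x0]+[x0+np.eye(n)[i]*[10,10,.2][i] for i in range(n)])
    r=minimize(f,x0,method='Nelder-Mead',options=dict(initial_simplex=st,xatol=.02,fatol=1e-4))
    return r.x,1-r.fun
E
python3 - <<'E'
from h import *
bot.capture("top");bot.capture("scene")
px=dict(white_tray=(271,214),yellow_tray=(346,202),blue_bottle=(281,155),amber_bottle=(413,219),red_bottle=(316,152),blue_carton=(348,151),orange_carton=(386,155),pond_pot=(212,219),petri_dish=(247,154))
cs={n:cam(n) for n in("top","scene")}
for n,p in px.items():
    g=ray(cs['top'],p,25); obs={}
    for k in cs:
        q=proj(cs[k],[[g[0],g[1],25]])[0]
        D=bot.outline_of(n,k)
        D=[d for d in D if np.hypot(*(np.array(d['pixel'])-q))<14]
        if D: obs[k]=(cs[k],D[0]['mask'])
    yaw=any(s in n for s in("tray","carton"))
    x0=[g[0],g[1]]
    if yaw:
        best=[]
        for a in ([0,-.2,.2] if 'tray' in n else [-.3,0,.3]):
            best.append(fit(n,list(obs.values()),x0+[a]))
        r=max(best,key=lambda b:b[1])
    else: r=fit(n,list(obs.values()),x0)
    ind=[np.round(fit(n,[obs[k]],r[0])[0],2) for k in obs]
    print(n,np.round(r[0],2),round(r[1],3),list(obs),*ind)
print(bot.get_obs()['time'])
E
```

```text
white_tray [4.7663e+02 1.3190e+02 1.7000e-01] 0.943 ['top', 'scene'] [4.7477e+02 1.3287e+02 1.7000e-01] [4.7881e+02 1.3026e+02 1.7000e-01]
yellow_tray [ 5.2288e+02 -1.0818e+02 -2.8000e-01] 0.955 ['top', 'scene'] [ 5.2138e+02 -1.0580e+02 -2.7000e-01] [ 5.2394e+02 -1.0911e+02 -2.7000e-01]Traceback (most recent call last):
  File "<stdin>", line 19, in <module>
  File "h.py", line 45, in fit
    r=minimize(f,x0,method='Nelder-Mead',options=dict(initial_simplex=st,xatol=.02,fatol=1e-4))
    res = _minimize_neldermead(fun, x0, args, callback, bounds=bounds,
                               **options)
    fsim[k] = func(sim[k])
              ~~~~^^^^^^^^
    fx = function(np.copy(x), *(wrapper_args + args))
  File "h.py", line 42, in f
    return r/len(big)
           ~^~~~~~~~~
ZeroDivisionError: division by zero
```

```bash
cat > m.py <<'E'
from h import *
import sys
px=dict(blue_bottle=(281,155),amber_bottle=(413,219),red_bottle=(316,152),blue_carton=(348,151),orange_carton=(386,155),pond_pot=(212,219),petri_dish=(247,154))
bot.capture("top");bot.capture("scene")
cs={n:cam(n) for n in("top","scene")}
for n,p in px.items():
    g=ray(cs['top'],p,35); obs={}
    for k in cs:
        q=proj(cs[k],[[g[0],g[1],35]])[0]
        D0=bot.outline_of(n,k)
        D=[d for d in D0 if np.hypot(*(np.array(d['pixel'])-q))<16]
        if not D: print('miss',n,k,q,[(d['pixel'],round(d['p'],2)) for d in D0])
        if D: obs[k]=(cs[k],D[0]['mask'])
    if not obs: continue
    x0=[g[0],g[1]]
    if 'carton' in n:
        r=max((fit(n,list(obs.values()),x0+[a]) for a in (-.3,0,.3)),key=lambda b:b[1])
    else: r=fit(n,list(obs.values()),x0)
    ind=[np.round(fit(n,[obs[k]],r[0])[0],2) for k in obs]
    print(n,np.round(r[0],2),round(r[1],3),list(obs),*ind)
print(bot.get_obs()['time'])
E
python3 m.py
```

```text
miss blue_bottle top [281. 155.] [([285.5, 124.2], 0.72), ([245.1, 156.8], 0.24)]
blue_bottle [668.31 105.13] 0.901 ['scene'] [668.37 105.06]
amber_bottle [ 468.39 -318.8 ] 0.833 ['top', 'scene'] [ 468.44 -318.87] [ 470.84 -319.41]
red_bottle [676.62  -5.45] 0.874 ['top', 'scene'] [677.08  -5.42] [676.27  -6.15]
blue_carton [ 6.8038e+02 -1.0912e+02 -2.7000e-01] 0.88 ['top', 'scene'] [ 6.8230e+02 -1.0859e+02 -2.4000e-01] [ 6.8048e+02 -1.0970e+02 -2.9000e-01]
orange_carton [ 6.6925e+02 -2.3030e+02 -2.1000e-01] 0.934 ['top', 'scene'] [ 6.6904e+02 -2.3031e+02 -1.9000e-01] [ 6.6952e+02 -2.3004e+02 -2.3000e-01]
pond_pot [455.37 314.77] 0.85 ['top', 'scene'] [455.68 315.33] [457.67 311.24]
petri_dish [668.78 219.87] 0.837 ['top', 'scene'] [669.32 221.62] [669.46 218.73]
1.3
```

```bash
python3 -m jog '[[-31,-22,0,0,0,-0.12],[-31,-22,0,0,0,0],[-31,-22,0,0,0,0],[-31,-22,0,0,0,0],[-31,-22,0,0,0,0],[-31,-22,0,0,0,0],[-31,-22,0,0,0,0],[-31,-22,0,0,0,0],[-31,-22,0,0,0,0],[-31,-22,0,0,0,0],[-31,-22,0,0,0,0],[-31,-22,0,0,0,0]]' 75
python3 -m jog '[[-31,-22,0,0,0,0],[-31,-22,0,0,0,0],[-31,-22,0,0,0,0],[-31,-22,0,0,0,0],[-31,-22,0,0,0,0],[-31,-22,0,0,0,0],[-31,-22,0,0,0,0],[-31,-22,0,0,0,0],[0,0,0,0,0,0],[0,0,0,0,0,0]]' 75
cat > w.py <<'E'
# usage: w.py name x y [yaw] : wrist (+others) refit ; d(): tool-frame delta
from h import *
import sys
def delta(X,Y,Z,yaw):
    o=bot.get_obs(); y0=o['tcp_rot'][2]; dy=(yaw-y0+np.pi)%(2*np.pi)-np.pi
    d=np.array([X,Y,Z])-o['tool_pos']; c,s=np.cos(yaw),np.sin(yaw)
    print('at',np.round(o['tool_pos'],1),'t',round(o['time'],1),'rz first %.3f'%-dy,'then shift',np.round([d[0]*c+d[1]*s,d[0]*s-d[1]*c,-d[2]],1),'F',np.round(o['contact_force'],1),'grip',round(o['grip_width'],1))
def look(n,x0,cams=("wrist",),lim=40):
    obs=[]
    for k in cams:
        c=cam(k); bot.capture(k); q=proj(c,[[x0[0],x0[1],30]])[0]
        D0=bot.outline_of(n,k); D=[d for d in D0 if np.hypot(*(np.array(d['pixel'])-q))<lim]
        print(n,k,'expect',np.round(q),[(np.round(d['pixel']),round(d['p'],2)) for d in D0])
        if D: obs.append((c,min(D,key=lambda d:np.hypot(*(np.array(d['pixel'])-q)))['mask']))
    if obs:
        r=fit(n,obs,x0); print('  fit',np.round(r[0],2),round(r[1],3)); return r[0]
E
python3 - <<'E'
from w import *
bot.capture("wrist")
im=bot.capture("wrist");cv2.imwrite("pics/w1.png",im[:,:,::-1])
for n,x in dict(blue_carton=[680.4,-109.1,-.27],orange_carton=[669.2,-230.3,-.21],yellow_tray=[522.9,-108.2,-.28],red_bottle=[676.6,-5.5]).items(): look(n,x)
delta(680.4,-109.1,27,2.87)
E
```

```text
time: 2.5
tool_pos: [485.0, 127.5, 226.8]
tcp_rot: [3.141, 0.0, 2.871]
contact_force: [-0.4, 0.0, 0.6]
grip_width: 69.3
finger_force: 0.0
time: 3.5
tool_pos: [675.9, -107.6, 225.7]
tcp_rot: [3.141, -0.002, 2.869]
contact_force: [-0.9, 0.4, -0.4]
grip_width: 68.8
finger_force: 0.0
blue_carton wrist expect [321. 180.] [(array([412., 227.]), 0.97), (array([318., 180.]), 0.73)]
  fit [ 6.7966e+02 -1.1041e+02 -2.8000e-01] 0.962
orange_carton wrist expect [221. 197.] [(array([220., 197.]), 0.92)]
  fit [ 6.6820e+02 -2.3124e+02 -2.3000e-01] 0.967
yellow_tray wrist expect [282.  38.] [(array([285.,  49.]), 0.91)]
  fit [ 5.2055e+02 -1.0783e+02 -2.7000e-01] 0.992
red_bottle wrist expect [407. 153.] [(array([406., 152.]), 0.85)]
  fit [674.7   -7.06] 0.948
at [ 675.9 -106.7  227.1] t 4.0 rz first 0.001 then shift [ -5.   -1.1 200.1] F [-1.   0.1  0.5] grip 68.9
```

View pics/w1.png

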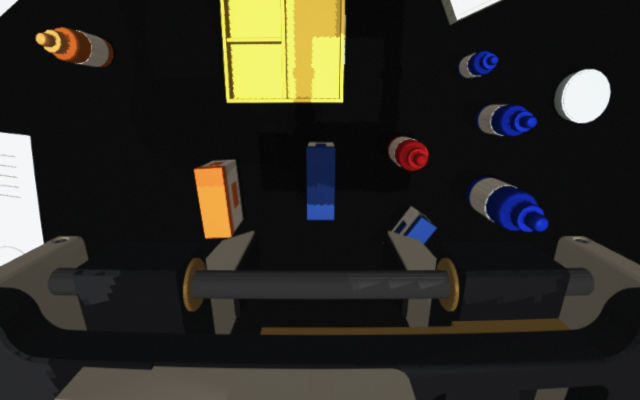

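The wrist view shows the blue carton centred at (320,180) between the fingers, orange at (220,197) and the small look-alike carton at (412,227). The fits agree within about 2 mm, so I descend on the blue carton.

```bash
python3 -m jog '[[-4.5,-2,20,0,0,0.008],[0,0,20,0,0,0],[0,0,20,0,0,0],[0,0,20,0,0,0],[0,0,20,0,0,0],[0,0,20,0,0,0],[0,0,20,0,0,0],[0,0,20,0,0,0],[0,0,15,0,0,0],[0,0,12,0,0,0],[0,0,8,0,0,0],[0,0,4,0,0,0]]' 75
python3 -m jog '[[0,0,0,0,0,0],[0,0,0,0,0,0],[0,0,0,0,0,0],[0,0,0,0,0,0],[0,0,0,0,0,0],[0,0,0,0,0,0],[0,0,0,0,0,0],[0,0,0,0,0,0]]' 0
```

```text
time: 5.2
tool_pos: [679.7, -110.1, 27.2]
tcp_rot: [3.142, -0.0, 2.863]
contact_force: [0.5, -0.2, 0.3]
grip_width: 69.0
finger_force: 0.0
time: 6.0
tool_pos: [680.2, -109.7, 28.2]
tcp_rot: [3.141, 0.001, 2.863]
contact_force: [0.1, 3.6, 2.9]
grip_width: 30.1
finger_force: 30.0
```

```bash
python3 -m jog '[[0,0,-4,0,0,0],[0,0,-8,0,0,0],[0,0,-12,0,0,0],[0,0,-14,0,0,0],[0,0,-14,0,0,-0.05],[0,0,-14,0,0,-0.09],[0,0,-14,0,0,-0.09],[0,0,-14,0,0,-0.09],[0,0,-12,0,0,-0.08],[0,0,-4,0,0,-0.05],[0,0,0,0,0,0]]' 0
python3 -m jog '[[8,15,0,0,0,0],[14,27,0,0,0,0],[14,27,0,0,0,0],[14,27,0,0,0,0],[14,27,0,0,0,0],[14,27,0,0,0,0],[14,27,0,0,0,0],[14,27,0,0,0,0],[14,27,0,0,0,0],[14,27,0,0,0,0],[14,27,0,0,0,0],[7,14,0,0,0,0]]' 0
python3 -m jog '[[3,4,0,0,0,0],[0,0,0,0,0,0],[0,0,0,0,0,0]]' 0
python3 - <<'E'
from w import *
im=bot.capture("wrist");cv2.imwrite("pics/w2.png",im[:,:,::-1])
look("white_tray",[476,132,.17],("top",)); look("white_tray",[476,132,.17],("wrist",),80); look("white_tray",[476,132,.17],("scene",))
delta(471.2,163.4,31,3.31)
E
```

```text
time: 7.1
tool_pos: [680.4, -110.5, 140.0]
tcp_rot: [-3.14, 0.003, -2.97]
contact_force: [0.0, 0.7, -2.4]
grip_width: 29.8
finger_force: 30.0
time: 8.3
tool_pos: [474.5, 159.5, 138.1]
tcp_rot: [3.141, -0.0, -2.97]
contact_force: [-0.2, -0.3, -3.2]
grip_width: 29.7
finger_force: 30.0
time: 8.6
tool_pos: [473.3, 160.8, 137.9]
tcp_rot: [-3.141, 0.001, -2.971]
contact_force: [-0.0, 0.1, -3.4]
grip_width: 29.9
finger_force: 30.0
white_tray top expect [271. 214.] [(array([283., 228.]), 0.59)]
  fit [4.7518e+02 1.1311e+02 2.0000e-01] 0.381
white_tray wrist expect [290. 194.] [(array([271., 158.]), 0.83)]
  fit [4.7439e+02 1.3171e+02 1.7000e-01] 0.647
white_tray scene expect [361. 167.] [(array([361., 174.]), 0.71), (array([439., 196.]), 0.5)]
  fit [4.7832e+02 1.3034e+02 1.6000e-01] 0.961
at [472.7 161.1 137.6] t 8.9 rz first 0.002 then shift [  1.1   2.5 106.6] F [ 0.2 -0.2 -3.6] grip 29.6
```

View pics/w2.png

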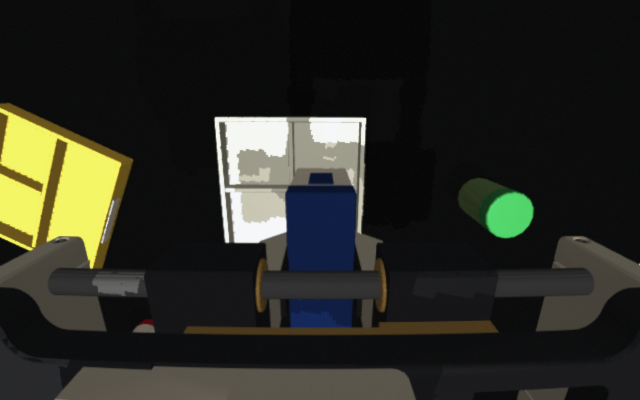

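The tray lies square under the held blue carton: its corners are at (218,118) and (365,118), the long bay is under the carton, and the pot is at (500,210). Lowering.

```bash
python3 -m jog '[[1.5,2,8,0,0,0],[0,0,14,0,0,0],[0,0,14,0,0,0],[0,0,14,0,0,0],[0,0,14,0,0,0],[0,0,12,0,0,0],[0,0,10,0,0,0],[0,0,8,0,0,0],[0,0,5,0,0,0],[0,0,4,0,0,0],[0,0,2,0,0,0],[0,0,0,0,0,0]]' 0
python3 -m jog '[[0,0,1,0,0,0],[0,0,0,0,0,0]]' 0
```

```text
time: 10.15
tool_pos: [470.7, 163.2, 32.7]
tcp_rot: [3.142, 0.0, -2.97]
contact_force: [-0.6, -0.3, -2.9]
grip_width: 29.9
finger_force: 30.0
time: 10.35
tool_pos: [470.8, 163.2, 31.9]
tcp_rot: [3.142, 0.001, -2.97]
contact_force: [0.6, -0.7, -3.3]
grip_width: 30.0
finger_force: 30.0
```

Lower 1.5 mm more, open to about 50 mm, and lift.

```bash
python3 -m jog '[[0,0,0.8,0,0,0],[0,0,0.7,0,0,0],[0,0,0,0,0,0]]' 0
python3 -m jog '[[0,0,0,0,0,0],[0,0,0,0,0,0],[0,0,0,0,0,0],[0,0,0,0,0,0],[0,0,-2,0,0,0],[0,0,-6,0,0,0],[0,0,-14,0,0,0],[0,0,-20,0,0,0],[0,0,-25,0,0,0],[0,0,-30,0,0,0],[0,0,-30,0,0,0],[0,0,-20,0,0,0]]' 50
python3 - <<'E'
from w import *
delta(668.2,-231.0,178,2.92)
E
```

```text
time: 10.65
tool_pos: [470.9, 163.3, 31.1]
tcp_rot: [3.142, 0.001, -2.97]
contact_force: [-3.0, -1.0, 5.5]
grip_width: 29.8
finger_force: 30.0
time: 11.85
tool_pos: [471.2, 163.3, 179.9]
tcp_rot: [3.141, 0.003, -2.97]
contact_force: [0.4, 0.4, 0.6]
grip_width: 46.1
finger_force: 0.0
at [471.2 163.3 179.9] t 11.8 rz first 0.393 then shift [-278.8 -341.4    1.9] F [0.4 0.4 0.6] grip 46.1
```

```bash
python3 -m jog '[[0,0,0,0,0,0.1],[0,0,0,0,0,0.1],[0,0,0,0,0,0.1],[0,0,0,0,0,0.093]]' 75
python3 -m jog '[[-23,-28.5,0,0,0,0],[-23,-28.5,0,0,0,0],[-23,-28.5,0,0,0,0],[-23,-28.5,0,0,0,0],[-23,-28.5,0,0,0,0],[-23,-28.5,0,0,0,0],[-23,-28.5,0,0,0,0],[-23,-28.5,0,0,0,0],[-23,-28.5,0,0,0,0],[-23,-28.5,0,0,0,0],[-23,-28.5,0,0,0,0],[-23,-28,0,0,0,0]]' 75
python3 -m jog '[[0,0,0,0,0,0],[0,0,0,0,0,0]]' 75
python3 - <<'E'
from w import *
x=look("orange_carton",[668.5,-231,-.22])
delta(x[0],x[1],27,np.pi+x[2])
look("blue_carton",[470.7,163.3,.17],("scene",))
look("white_tray",[476,132,.17],("scene",)); look("white_tray",[476,132,.17],("top",))
E
```

```text
time: 12.25
tool_pos: [470.6, 163.2, 177.8]
tcp_rot: [3.141, 0.001, 2.916]
contact_force: [0.1, -0.2, -0.3]
grip_width: 68.1
finger_force: 0.0
time: 13.45
tool_pos: [665.1, -232.0, 177.7]
tcp_rot: [3.141, 0.0, 2.92]
contact_force: [0.8, -0.2, -0.5]
grip_width: 68.9
finger_force: 0.0
time: 13.65
tool_pos: [664.4, -231.1, 176.7]
tcp_rot: [3.141, -0.001, 2.918]
contact_force: [-0.4, 0.5, 0.9]
grip_width: 68.9
finger_force: 0.0
orange_carton wrist expect [323. 189.] []Traceback (most recent call last):
  File "<stdin>", line 3, in <module>
TypeError: 'NoneType' object is not subscriptable
```

```bash
python3 -m jog '[[-3.6,0,15,0,0,0],[0,0,20,0,0,0],[0,0,20,0,0,0],[0,0,20,0,0,0],[0,0,20,0,0,0],[0,0,18,0,0,0],[0,0,14,0,0,0],[0,0,11,0,0,0],[0,0,8,0,0,0],[0,0,4,0,0,0],[0,0,0,0,0,0]]' 75
python3 -m jog '[[0,0,0,0,0,0],[0,0,0,0,0,0],[0,0,0,0,0,0],[0,0,0,0,0,0],[0,0,0,0,0,0],[0,0,0,0,0,0],[0,0,0,0,0,0],[0,0,0,0,0,0]]' 0
python3 -m jog '[[0,0,-4,0,0,0],[0,0,-8,0,0,0],[0,0,-12,0,0,0],[0,0,-14,0,0,0],[0,0,-14,0,0,0],[0,0,-14,0,0,0],[0,0,-14,0,0,0],[0,0,-10,0,0,0]]' 0
python3 - <<'E'
from w import *
for n in("scene","top"): look("yellow_tray",[522,-108,-.28],(n,))
look("yellow_tray",[522,-108,-.28],("wrist",),80)
look("blue_carton",[470.7,163.3,.17],("scene",))
look("white_tray",[476,132,.17],("scene",))
delta(531.2,-77.4,31,2.865)
E
```

```text
time: 14.85
tool_pos: [668.2, -231.3, 26.9]
tcp_rot: [3.141, -0.0, 2.92]
contact_force: [-0.7, -0.0, -0.5]
grip_width: 68.7
finger_force: 0.0
time: 15.65
tool_pos: [668.5, -231.1, 27.5]
tcp_rot: [3.141, 0.0, 2.92]
contact_force: [0.9, 2.3, 2.6]
grip_width: 29.8
finger_force: 30.0
time: 16.45
tool_pos: [668.7, -231.6, 119.3]
tcp_rot: [-3.141, 0.002, 2.92]
contact_force: [0.0, -0.2, -3.1]
grip_width: 29.3
finger_force: 30.0
yellow_tray scene expect [297. 212.] [(array([319., 228.]), 0.81)]
  fit [532.95 -87.92  -0.64] 0.219
yellow_tray top expect [347. 201.] [(array([339., 199.]), 0.91)]
  fit [ 5.2521e+02 -9.3600e+01 -2.8000e-01] 0.559
yellow_tray wrist expect [449. -29.] [(array([437.,  35.]), 0.77)]
  fit [ 5.2104e+02 -1.0786e+02 -2.8000e-01] 0.989
blue_carton scene expect [368. 162.] [(array([366., 161.]), 0.94), (array([405., 266.]), 0.74)]
  fit [4.6844e+02 1.6457e+02 1.7000e-01] 0.956
white_tray scene expect [361. 167.] [(array([356., 178.]), 0.93)]
  fit [4.8035e+02 1.3023e+02 1.6000e-01] 0.669
at [ 668.  -231.3  116.5] t 16.9 rz first 0.055 then shift [173.7 110.7  85.5] F [ 0.2 -0.2 -2.2] grip 29.7
```

```bash
python3 -m jog '[[8,5,0,0,0,0.055],[18,11.5,0,0,0,0],[18,11.5,0,0,0,0],[18,11.5,0,0,0,0],[18,11.5,0,0,0,0],[18,11.5,0,0,0,0],[18,11.5,0,0,0,0],[18,11.5,0,0,0,0],[18,11.5,0,0,0,0],[15,9,0,0,0,0],[8,5,0,0,0,0],[0,0,0,0,0,0]]' 0
python3 - <<'E'
from w import *
im=bot.capture("wrist");cv2.imwrite("pics/w3.png",im[:,:,::-1])
delta(530.1,-77.1,31,2.865)
E
```

```text
time: 18.15
tool_pos: [529.4, -76.5, 117.4]
tcp_rot: [3.141, -0.0, 2.866]
contact_force: [0.7, -0.1, -1.8]
grip_width: 29.6
finger_force: 30.0
at [530.2 -77.2 117.5] t 18.2 rz first 0.000 then shift [ 0.2  0.1 86.5] F [ 0.  -0.5 -1.8] grip 29.7
```

View pics/w3.png

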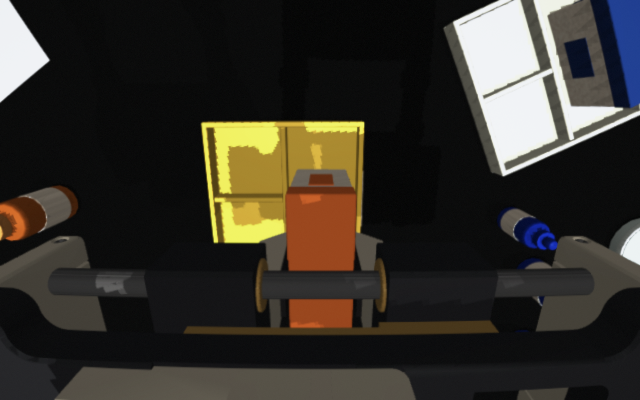

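The orange carton is square over the yellow tray's long bay; the tray's top edge runs (203,123) to (364,123). The blue carton stands in the white tray at the upper right. Lowering and releasing.

```bash
python3 -m jog '[[0,0,8,0,0,0],[0,0,14,0,0,0],[0,0,14,0,0,0],[0,0,14,0,0,0],[0,0,12,0,0,0],[0,0,9,0,0,0],[0,0,6,0,0,0],[0,0,4,0,0,0],[0,0,2.5,0,0,0],[0,0,1.5,0,0,0],[0,0,0.8,0,0,0],[0,0,0,0,0,0]]' 0
python3 -m jog '[[0,0,0,0,0,0],[0,0,0,0,0,0],[0,0,0,0,0,0],[0,0,0,0,0,0],[0,0,-2,0,0,0],[0,0,-6,0,0,0],[0,0,-14,0,0,0],[0,0,-20,0,0,0],[0,0,-25,0,0,0],[0,0,-30,0,0,0],[0,0,-30,0,0,0],[0,0,-20,0,0,0]]' 50
python3 - <<'E'
from w import *
look("amber_bottle",[468.5,-319])
delta(468.5,-319,178,2.865)
E
```

```text
time: 19.4
tool_pos: [530.0, -77.2, 31.6]
tcp_rot: [3.142, 0.0, 2.865]
contact_force: [0.3, -1.1, -1.8]
grip_width: 29.9
finger_force: 30.0
time: 20.6
tool_pos: [530.5, -77.3, 181.2]
tcp_rot: [3.142, 0.003, 2.865]
contact_force: [1.6, 0.3, -1.0]
grip_width: 45.7
finger_force: 0.0
amber_bottle wrist expect [ 88. 190.] [(array([ 79., 193.]), 0.93), (array([553.,  56.]), 0.58)]
  fit [ 468.36 -321.03] 0.923
at [531.5 -77.6 181.9] t 20.7 rz first -0.000 then shift [  -5.3 -249.4    3.9] F [ 0.1 -0.1 -0.6] grip 45.7
```

```bash
python3 -m jog '[[0,-15,0,0,0,0],[0,-26,0,0,0,0],[0,-26,0,0,0,0],[-1,-26,0,0,0,0],[-1,-26,0,0,0,0],[-1,-26,0,0,0,0],[-1,-26,0,0,0,0],[-1,-26,0,0,0,0],[0,-26,0,0,0,0],[0,-16,0,0,0,0],[0,-11,0,0,0,0],[0,0,0,0,0,0]]' 75
python3 - <<'E'
from w import *
bot.capture("wrist")
x=look("amber_bottle",[468.5,-320])
if x is not None: delta(x[0],x[1],26,2.865)
E
```

```text
time: 21.9
tool_pos: [465.7, -320.0, 177.7]
tcp_rot: [3.141, -0.001, 2.863]
contact_force: [0.5, 0.7, 0.3]
grip_width: 68.8
finger_force: 0.0
amber_bottle wrist expect [322. 188.] [(array([319., 191.]), 0.93)]
  fit [ 468.98 -320.6 ] 0.957
at [ 466.5 -318.2  178.2] t 22.1 rz first 0.000 then shift [ -3.   -1.7 152.2] F [ 0.1 -0.6  1.1] grip 68.9
```

```bash
python3 -m jog '[[-2.8,-1,15,0,0,0],[0,0,20,0,0,0],[0,0,20,0,0,0],[0,0,20,0,0,0],[0,0,20,0,0,0],[0,0,18,0,0,0],[0,0,14,0,0,0],[0,0,11,0,0,0],[0,0,8,0,0,0],[0,0,5,0,0,0],[0,0,0,0,0,0]]' 75
python3 -m jog '[[0,0,0,0,0,0],[0,0,0,0,0,0],[0,0,0,0,0,0],[0,0,0,0,0,0],[0,0,0,0,0,0],[0,0,0,0,0,0],[0,0,0,0,0,0],[0,0,0,0,0,0]]' 0
python3 -m jog '[[0,0,-4,0,0,0],[0,0,-8,0,0,0],[0,0,-12,0,0,0],[0,0,-14,0,0,0],[0,0,-14,0,0,0],[0,0,-14,0,0,0],[0,0,-14,0,0,0],[0,0,-5,0,0,0],[0,0,0,0,0,0]]' 0
python3 - <<'E'
from w import *
bot.capture("scene")
look("yellow_tray",[521.3,-107.9,-.277],("wrist",),100)
delta(481.8,-129.9,31,2.865)
E
```

```text
time: 23.15
tool_pos: [468.8, -320.4, 27.0]
tcp_rot: [3.141, -0.001, 2.865]
contact_force: [0.0, 0.1, 1.0]
grip_width: 69.2
finger_force: 0.0
time: 23.95
tool_pos: [468.9, -320.8, 27.5]
tcp_rot: [3.142, 0.0, 2.865]
contact_force: [0.0, -0.3, 1.8]
grip_width: 32.6
finger_force: 30.0
time: 24.85
tool_pos: [469.2, -321.1, 113.7]
tcp_rot: [-3.141, 0.002, 2.865]
contact_force: [0.2, 0.2, -1.6]
grip_width: 32.2
finger_force: 30.0
yellow_tray wrist expect [584. 195.] [(array([535., 175.]), 0.94)]
  fit [ 5.2056e+02 -1.0812e+02 -2.7000e-01] 0.658
at [ 468.5 -320.5  111.8] t 25.0 rz first -0.000 then shift [ 39.2 187.   80.8] F [-0.5  0.4 -1.6] grip 32.4
```

```bash
python3 -m jog '[[2,8,0,0,0,0],[4,20,0,0,0,0],[4,20,0,0,0,0],[4,20,0,0,0,0],[4,20,0,0,0,0],[4,20,0,0,0,0],[4,20,0,0,0,0],[4,20,0,0,0,0],[4,20,0,0,0,0],[3,12,0,0,0,0],[2,7,0,0,0,0],[0,0,0,0,0,0]]' 0
python3 -m jog '[[0,0,0,0,0,0],[0,0,10,0,0,0],[0,0,14,0,0,0],[0,0,14,0,0,0],[0,0,14,0,0,0],[0,0,10,0,0,0],[0,0,7,0,0,0],[0,0,4,0,0,0],[0,0,3,0,0,0],[0,0,2,0,0,0],[0,0,1.5,0,0,0],[0,0,0,0,0,0]]' 0
```

```text
time: 26.2
tool_pos: [482.2, -129.2, 112.4]
tcp_rot: [3.141, -0.0, 2.866]
contact_force: [0.2, -0.9, -0.8]
grip_width: 32.3
finger_force: 30.0
time: 27.4
tool_pos: [482.5, -130.2, 33.0]
tcp_rot: [3.142, 0.0, 2.865]
contact_force: [0.1, 0.2, -0.5]
grip_width: 32.4
finger_force: 30.0
```

Run:
```python
from w import *
im=bot.capture("wrist");cv2.imwrite("pics/w4.png",im[:,:,::-1])
delta(481.8,-129.9,31,2.865)
```

```text
at [ 482.5 -130.2   33.1] t 27.4 rz first -0.000 then shift [0.8 0.1 2.1] F [ 0.3  0.1 -0.8] grip 32.2
```

View pics/w4.png

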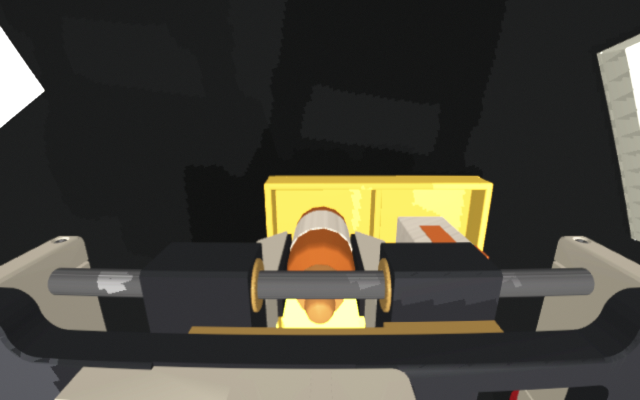

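The amber bottle is in its small bay, clear of the walls (bay spans columns 275 to 370, bottle 290 to 350). Set it down, release, and go on to the pot.

```bash
python3 -m jog '[[0,0,1,0,0,0],[0,0,0.9,0,0,0],[0,0,0,0,0,0]]' 0
python3 -m jog '[[0,0,0,0,0,0],[0,0,0,0,0,0],[0,0,0,0,0,0],[0,0,0,0,0,0],[0,0,-2,0,0,0],[0,0,-6,0,0,0],[0,0,-14,0,0,0],[0,0,-20,0,0,0],[0,0,-25,0,0,0],[0,0,-30,0,0,0],[0,0,-30,0,0,0],[0,0,-20,0,0,0]]' 50
python3 - <<'E'
from w import *
bot.capture("scene")
delta(456,314,178,2.865)
E
```

```text
time: 27.75
tool_pos: [482.4, -130.2, 31.0]
tcp_rot: [3.141, -0.0, 2.865]
contact_force: [-0.4, -0.7, -0.2]
grip_width: 32.1
finger_force: 30.0
time: 28.95
tool_pos: [482.9, -130.4, 180.7]
tcp_rot: [-3.141, 0.003, 2.865]
contact_force: [0.8, 0.1, -0.8]
grip_width: 45.7
finger_force: 0.0
at [ 484.2 -131.   183.3] t 29.0 rz first -0.000 then shift [148.7 420.4   5.3] F [ 1.6 -0.6  2.7] grip 45.9
```

```bash
python3 -m jog '[[8,22,0,0,0,0],[13,37,0,0,0,0],[13,37,0,0,0,0],[13,37,0,0,0,0],[13,37,0,0,0,0],[13,37,0,0,0,0],[13,37,0,0,0,0],[13,37,0,0,0,0],[13,37,0,0,0,0],[13,37,0,0,0,0],[13,37,0,0,0,0],[12,28,0,0,0,0]]' 80
python3 -m jog '[[0,0,0,0,0,0],[0,0,0,0,0,0]]' 80
python3 - <<'E'
from w import *
bot.capture("wrist")
x=look("pond_pot",[456,314])
if x is not None: delta(x[0],x[1],34,2.865)
E
```

```text
time: 30.2
tool_pos: [452.4, 316.9, 178.0]
tcp_rot: [3.141, 0.0, 2.866]
contact_force: [-0.4, -0.3, 0.1]
grip_width: 73.3
finger_force: 0.0
time: 30.4
tool_pos: [452.4, 314.9, 177.7]
tcp_rot: [-3.141, -0.0, 2.867]
contact_force: [-0.1, 0.1, 0.6]
grip_width: 73.4
finger_force: 0.0
pond_pot wrist expect [323. 188.] [(array([323., 193.]), 0.88)]
  fit [454.07 313.74] 0.933
at [453.  313.6 178. ] t 30.6 rz first -0.001 then shift [ -1.    0.4 144. ] F [-0.8 -0.3  0.7] grip 73.4
```

```bash
python3 -m jog '[[-1.5,-0.5,15,0,0,0],[0,0,20,0,0,0],[0,0,20,0,0,0],[0,0,20,0,0,0],[0,0,20,0,0,0],[0,0,16,0,0,0],[0,0,12,0,0,0],[0,0,9,0,0,0],[0,0,7,0,0,0],[0,0,4,0,0,0],[0,0,0,0,0,0]]' 80
python3 -m jog '[[0,0,0,0,0,0],[0,0,0,0,0,0],[0,0,0,0,0,0],[0,0,0,0,0,0],[0,0,0,0,0,0],[0,0,0,0,0,0],[0,0,0,0,0,0],[0,0,0,0,0,0]]' 0
python3 -m jog '[[0,0,-4,0,0,0],[0,0,-8,0,0,0],[0,0,-12,0,0,0],[0,0,-14,0,0,0],[0,0,-14,0,0,0],[0,0,-14,0,0,0],[0,0,-14,0,0,0],[0,0,-14,0,0,0],[0,0,-9,0,0,0],[0,0,-2,0,0,0],[0,0,0,0,0,0]]' 0
python3 - <<'E'
from w import *
bot.capture("scene")
delta(543.3,-147.4,38,2.865)
E
```

```text
time: 31.65
tool_pos: [454.2, 313.8, 34.9]
tcp_rot: [-3.141, -0.0, 2.865]
contact_force: [-1.1, 0.2, -0.1]
grip_width: 73.7
finger_force: 0.0
time: 32.45
tool_pos: [454.4, 314.1, 35.2]
tcp_rot: [3.141, 0.0, 2.865]
contact_force: [0.3, 0.5, 1.4]
grip_width: 40.4
finger_force: 30.0
time: 33.55
tool_pos: [454.2, 313.9, 140.4]
tcp_rot: [3.141, 0.0, 2.865]
contact_force: [-0.3, 0.1, -0.7]
grip_width: 40.0
finger_force: 30.0
at [453.9 313.7 139.8] t 33.6 rz first -0.000 then shift [-211.9 -419.2  101.8] F [ 0.7  0.  -1. ] grip 39.9
```

```bash
python3 -m jog '[[-6,-12,0,0,0,0],[-12,-24,0,0,0,0],[-15,-30,0,0,0,0],[-15,-30,0,0,0,0],[-15,-30,0,0,0,0],[-15,-30,0,0,0,0],[-15,-30,0,0,0,0],[-15,-30,0,0,0,0],[-15,-30,0,0,0,0],[-15,-30,0,0,0,0],[-15,-30,0,0,0,0],[-15,-30,0,0,0,0]]' 0
python3 -m jog '[[-15,-30,0,0,0,0],[-13,-25,0,0,0,0],[-10,-18,0,0,0,0],[-6,-10,0,0,0,0],[0,0,0,0,0,0],[0,0,0,0,0,0]]' 0
python3 - <<'E'
from w import *
im=bot.capture("wrist");cv2.imwrite("pics/w5.png",im[:,:,::-1])
delta(543.3,-147.4,39,2.865)
E
```

```text
time: 34.8
tool_pos: [523.3, -57.4, 139.4]
tcp_rot: [-3.141, -0.001, 2.864]
contact_force: [0.1, 0.6, -0.0]
grip_width: 40.1
finger_force: 30.0
time: 35.4
tool_pos: [543.0, -146.6, 139.6]
tcp_rot: [3.141, -0.001, 2.865]
contact_force: [-0.0, 1.2, -0.7]
grip_width: 40.0
finger_force: 30.0
at [ 543.1 -146.2  139.7] t 35.5 rz first 0.000 then shift [ -0.5  -1.1 100.7] F [-0.1 -1.  -1.3] grip 40.1
```

View pics/w5.png

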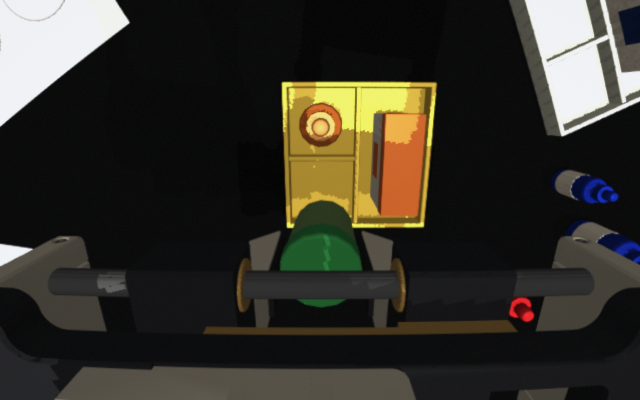

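The amber bottle stands upright in its bay at (320,127) and the orange carton is in the long bay. The pot is lined up with the free bay (columns 288 to 353). Lowering.

```bash
python3 -m jog '[[0,-0.5,8,0,0,0],[0,0,14,0,0,0],[0,0,14,0,0,0],[0,0,14,0,0,0],[0,0,14,0,0,0],[0,0,12,0,0,0],[0,0,9,0,0,0],[0,0,6,0,0,0],[0,0,4,0,0,0],[0,0,3,0,0,0],[0,0,2,0,0,0],[0,0,0,0,0,0]]' 0
python3 -m jog '[[0,0,0.8,0,0,0],[0,0,0,0,0,0]]' 0
```

```text
time: 36.65
tool_pos: [543.5, -147.6, 40.0]
tcp_rot: [3.141, 0.0, 2.865]
contact_force: [-0.3, -0.3, -1.1]
grip_width: 39.5
finger_force: 30.0
time: 36.85
tool_pos: [543.6, -147.6, 39.4]
tcp_rot: [3.142, 0.0, 2.865]
contact_force: [-0.1, 0.8, -0.6]
grip_width: 39.7
finger_force: 30.0
```

```bash
python3 -m jog '[[0,0,0.7,0,0,0],[0,0,0,0,0,0]]' 0
python3 -m jog '[[0,0,0,0,0,0],[0,0,0,0,0,0],[0,0,0,0,0,0],[0,0,0,0,0,0],[0,0,-2,0,0,0],[0,0,-6,0,0,0],[0,0,-14,0,0,0],[0,0,-20,0,0,0],[0,0,-25,0,0,0],[0,0,-30,0,0,0],[0,0,-30,0,0,0],[0,0,-20,0,0,0]]' 55
python3 -m jog '[[0,0,0,0,0,-0.1],[0,0,0,0,0,-0.12],[0,0,0,0,0,-0.12],[0,0,0,0,0,-0.105]]' 75
python3 - <<'E'
from w import *
delta(668.3,105.1,180,3.31)
E
```

```text
time: 37.05
tool_pos: [543.5, -147.6, 38.5]
tcp_rot: [3.142, 0.0, 2.865]
contact_force: [0.8, -0.9, -0.6]
grip_width: 40.2
finger_force: 30.0
time: 38.25
tool_pos: [544.1, -147.8, 188.4]
tcp_rot: [-3.141, 0.003, 2.865]
contact_force: [-0.6, 0.1, 0.4]
grip_width: 50.1
finger_force: 0.0
time: 38.65
tool_pos: [543.4, -147.6, 186.2]
tcp_rot: [-3.141, 0.001, -2.969]
contact_force: [0.4, 0.1, -0.7]
grip_width: 68.6
finger_force: 0.0
at [ 543.4 -147.6  186.2] t 38.6 rz first 0.005 then shift [-165.4  228.2    6.2] F [ 0.4  0.1 -0.7] grip 68.6
```

```bash
python3 -m jog '[[-8,10,0,0,0,0],[-16,22,0,0,0,0],[-16,22,0,0,0,0],[-16,22,0,0,0,0],[-16,22,0,0,0,0],[-16,22,0,0,0,0],[-16,22,0,0,0,0],[-16,22,0,0,0,0],[-16,22,0,0,0,0],[-16,22,0,0,0,0],[-13,20,0,0,0,0],[0,0,0,0,0,0]]' 75
python3 -m jog '[[0,0,0,0,0,0],[0,0,0,0,0,0]]' 75
python3 - <<'E'
from w import *
im=bot.capture("wrist");cv2.imwrite("pics/w6.png",im[:,:,::-1])
x=look("blue_bottle",[668.3,105.1],("wrist",),25)
if x is not None: delta(x[0],x[1],26,3.31)
E
```

```text
time: 39.85
tool_pos: [668.4, 108.9, 185.3]
tcp_rot: [3.14, 0.001, -2.973]
contact_force: [-0.1, -0.4, -0.2]
grip_width: 68.7
finger_force: 0.0
time: 40.05
tool_pos: [667.7, 104.4, 185.6]
tcp_rot: [-3.141, -0.0, -2.975]
contact_force: [0.1, 0.1, -0.2]
grip_width: 68.7
finger_force: 0.0
blue_bottle wrist expect [323. 185.] [(array([317., 117.]), 0.94), (array([293., 260.]), 0.87), (array([324., 189.]), 0.86)]
  fit [667.28 104.54] 0.961
at [667.8 104.  185.8] t 40.2 rz first -0.002 then shift [  0.5   0.7 159.8] F [ 0.4 -0.2 -0.1] grip 69.2
```

View pics/w6.png

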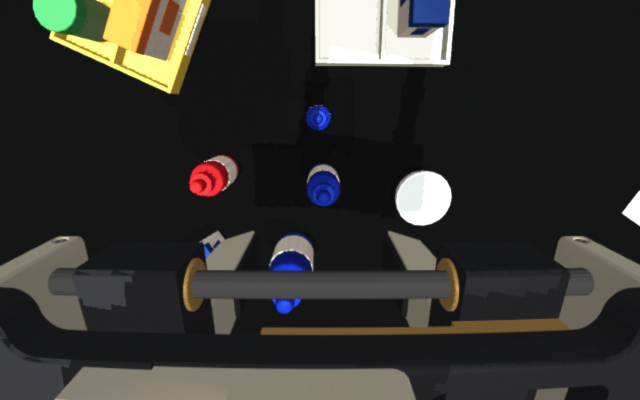

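The middle bottle at (323,187) is the target, with the small one at (318,117), large at (290,265), red at (213,177) and petri dish at (423,197). The 33 mm silhouette fit is good, so I pick it up.

```bash
python3 -m jog '[[0.5,0.3,15,0,0,0],[0,0,20,0,0,0],[0,0,20,0,0,0],[0,0,20,0,0,0],[0,0,20,0,0,0],[0,0,18,0,0,0],[0,0,15,0,0,0],[0,0,12,0,0,0],[0,0,9,0,0,0],[0,0,6,0,0,0],[0,0,3,0,0,0],[0,0,0.5,0,0,0]]' 75
python3 -m jog '[[0,0,0,0,0,0],[0,0,0,0,0,0],[0,0,0,0,0,0],[0,0,0,0,0,0],[0,0,0,0,0,0],[0,0,0,0,0,0],[0,0,0,0,0,0],[0,0,0,0,0,0]]' 0
python3 -m jog '[[0,0,-4,0,0,0],[0,0,-8,0,0,0],[0,0,-12,0,0,0],[0,0,-14,0,0,0],[0,0,-14,0,0,0],[0,0,-14,0,0,0],[0,0,-14,0,0,0],[0,0,-14,0,0,0],[0,0,-9,0,0,0],[0,0,-2,0,0,0],[0,0,0,0,0,0]]' 0
python3 - <<'E'
from w import *
look("white_tray",[475.5,131.8,.17],("wrist",),100)
D=bot.capture("top"); look("white_tray",[475.5,131.8,.17],("top",))
delta(512.4,105.8,31,3.31)
E
```

```text
time: 41.4
tool_pos: [667.5, 105.1, 27.1]
tcp_rot: [3.142, 0.0, -2.973]
contact_force: [0.6, 0.2, 0.6]
grip_width: 69.0
finger_force: 0.0
time: 42.2
tool_pos: [667.5, 105.1, 27.2]
tcp_rot: [3.141, 0.0, -2.973]
contact_force: [0.4, 0.7, 1.5]
grip_width: 32.6
finger_force: 30.0
time: 43.3
tool_pos: [667.4, 105.0, 132.2]
tcp_rot: [3.142, 0.0, -2.973]
contact_force: [0.5, 0.3, -0.7]
grip_width: 32.7
finger_force: 30.0
white_tray wrist expect [402. -43.] [(array([383.,  33.]), 0.6)]
  fit [4.7553e+02 1.3140e+02 1.7000e-01] 0.855
white_tray top expect [271. 214.] [(array([285., 220.]), 0.89)]
  fit [4.6008e+02 1.0541e+02 3.4000e-01] 0.215
at [667.1 105.  131.2] t 43.5 rz first -0.000 then shift [152.4  26.7 100.2] F [-0.5 -0.1 -0.6] grip 32.8
```

```bash
python3 -m jog '[[6,1,0,0,0,0],[14,2.5,0,0,0,0],[18,3,0,0,0,0],[18,3,0,0,0,0],[18,3,0,0,0,0],[18,3,0,0,0,0],[18,3,0,0,0,0],[18,3,0,0,0,0],[14,3,0,0,0,0],[8,1.5,0,0,0,0],[2,0.5,0,0,0,0],[0,0,0,0,0,0]]' 0
python3 - <<'E'
from w import *
im=bot.capture("wrist");cv2.imwrite("pics/w7.png",im[:,:,::-1])
delta(512.4,105.6,31,3.31)
E
```

```text
time: 44.75
tool_pos: [513.4, 105.7, 132.2]
tcp_rot: [-3.142, 0.001, -2.973]
contact_force: [0.6, 0.5, -0.6]
grip_width: 32.2
finger_force: 30.0
at [513.7 105.7 132.2] t 44.8 rz first -0.000 then shift [1.300e+00 1.000e-01 1.012e+02] F [ 0.  -1.1 -0.8] grip 32.2
```

View pics/w7.png

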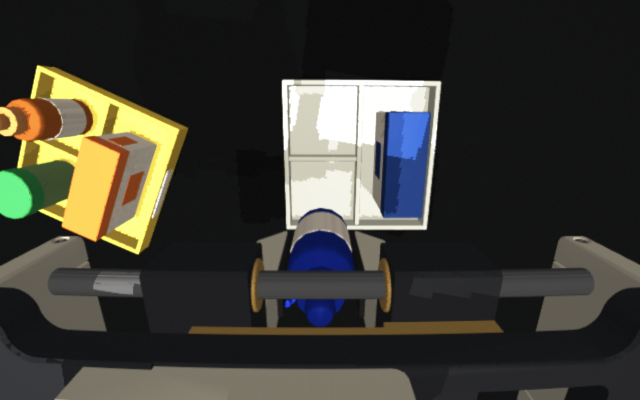

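The bottle is lined up with the white tray's small bays (columns 290 to 355), the blue carton stands in the long bay, and the yellow kit is complete. Lowering.

```bash
python3 -m jog '[[1,0,8,0,0,0],[0,0,14,0,0,0],[0,0,14,0,0,0],[0,0,14,0,0,0],[0,0,14,0,0,0],[0,0,12,0,0,0],[0,0,9,0,0,0],[0,0,6,0,0,0],[0,0,4,0,0,0],[0,0,3,0,0,0],[0,0,2,0,0,0],[0,0,0,0,0,0]]' 0
python3 -m jog '[[0,0,0.7,0,0,0],[0,0,0.6,0,0,0],[0,0,0,0,0,0]]' 0
python3 -m jog '[[0,0,0,0,0,0],[0,0,0,0,0,0],[0,0,0,0,0,0],[0,0,0,0,0,0],[0,0,-2,0,0,0],[0,0,-6,0,0,0],[0,0,-14,0,0,0],[0,0,-20,0,0,0],[0,0,-25,0,0,0],[0,0,-30,0,0,0],[0,0,-30,0,0,0],[0,0,-20,0,0,0]]' 50
python3 -m jog '[[20,0,-10,0,0,0],[20,0,-10,0,0,0],[15,0,-10,0,0,0],[10,0,-10,0,0,0],[0,0,-10,0,0,0],[0,0,0,0,0,0]]' 50
python3 - <<'E'
from w import *
P=dict(white_tray=[475.5,131.7,.17],blue_bottle=[512.4,105.6],blue_carton=[470.7,163.3,.17],amber_bottle=[482.2,-130],orange_carton=[530,-77,-.277],pond_pot=[543.4,-147.5],yellow_tray=[521.3,-107.9,-.277])
r={}
for n in P: r[n]=look(n,P[n],("scene",),25)
for n in("white_tray","yellow_tray"): look(n,P[n],("wrist",),60)
im=bot.capture("scene")[100:320,150:500];cv2.imwrite("pics/s8.png",cv2.resize(im,None,fx=2.2,fy=2.2)[:,:,::-1])
E
```

```text
time: 46.0
tool_pos: [512.2, 105.6, 32.1]
tcp_rot: [3.142, 0.0, -2.973]
contact_force: [-0.5, -0.1, -0.8]
grip_width: 32.1
finger_force: 30.0
time: 46.3
tool_pos: [512.2, 105.6, 30.8]
tcp_rot: [3.142, 0.0, -2.973]
contact_force: [0.5, -0.3, -0.8]
grip_width: 32.5
finger_force: 30.0
time: 47.5
tool_pos: [512.8, 105.6, 180.5]
tcp_rot: [-3.141, 0.003, -2.973]
contact_force: [0.6, 0.2, 0.9]
grip_width: 46.0
finger_force: 0.0
time: 48.1
tool_pos: [449.4, 94.7, 229.5]
tcp_rot: [-3.141, 0.004, -2.973]
contact_force: [0.1, -0.2, 0.5]
grip_width: 46.0
finger_force: 0.0
white_tray scene expect [360. 166.] [(array([351., 178.]), 0.83)]
  fit [4.7906e+02 1.3077e+02 1.7000e-01] 0.57
blue_bottle scene expect [363. 176.] [(array([433., 228.]), 0.84), (array([362., 176.]), 0.61), (array([383., 200.]), 0.44)]
  fit [509.92 107.63] 0.894
blue_carton scene expect [368. 162.] [(array([403., 262.]), 0.77), (array([368., 158.]), 0.67)]
  fit [4.6775e+02 1.6584e+02 1.6000e-01] 0.795
amber_bottle scene expect [280. 207.] [(array([278., 203.]), 0.51)]
  fit [ 479.08 -128.78] 0.769
orange_carton scene expect [310. 208.] [(array([312., 210.]), 0.76), (array([278., 200.]), 0.43)]
  fit [ 5.2909e+02 -7.7310e+01 -2.9000e-01] 0.961
pond_pot scene expect [289. 224.] [(array([289., 221.]), 0.75)]
  fit [ 545.73 -146.85] 0.844
yellow_tray scene expect [297. 212.] [(array([300., 230.]), 0.92), (array([290., 221.]), 0.57)]
  fit [ 5.0287e+02 -8.9670e+01 -2.3000e-01] 0.206
white_tray wrist expect [349. 203.] [(array([337., 184.]), 0.83)]
  fit [4.7568e+02 1.3140e+02 1.7000e-01] 0.656
yellow_tray wrist expect [149. 206.] [(array([173., 216.]), 0.71), (array([162., 181.]), 0.57)]
  fit [567.58 -96.64  -1.13] 0.244
```

View pics/s8.png

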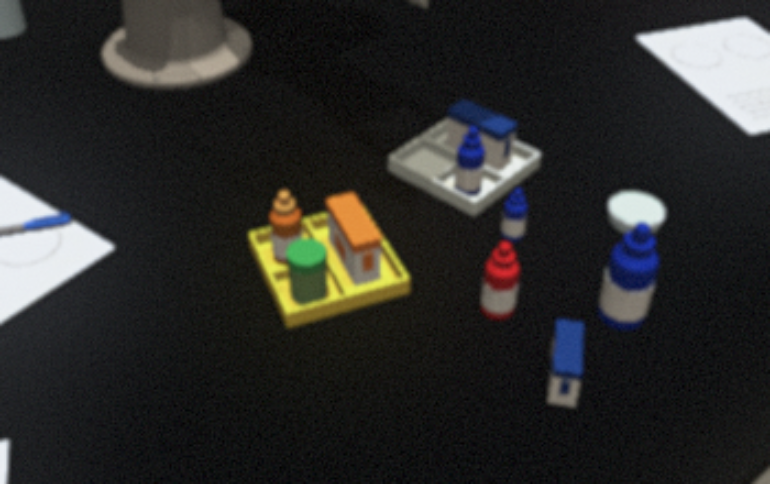

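All five things stand upright in their bays. In this crop the blue bottle is at (470,160), blue carton (480,130), amber (287,230), pot (307,270) and orange carton (355,240). The red bottle, petri dish and marker have not moved, so I hand in.

```bash
python3 -c "
from plant import bot
print(bot.close_job())"
```

```text
the job is handed in; nothing more can be done
None
```

Both kits are made up and the job is handed in at about 48 s of the 128 s allowed: the last picture shows all five things upright in their bays and the red bottle, petri dish and marker where they were, but the hand-in gave no verdict.

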